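# Used coffee capsule through the waste flap

## Robot

A 6-joint arm with a two-finger parallel gripper is mounted at the origin on the work surface. World frame = base frame: x ahead of the robot, y to its left, z up, the work surface at z = 0. Lengths are in mm, angles in degrees, forces in N, time in s.
With the tool pointing down it reaches from about 300 to 775 mm from the base axis. Payload 14.6 kg.
Tool frame: the origin (TCP) lies between the finger pads; the fingertips stand 17 mm ahead of it and the grasp point (between the pads) lies 2 mm behind it; x points along the fingers, z is the direction in which the jaws open and shut, and the axes are right-handed (so a half turn about x gives the same grasp; the last joint's range is limited). The gripper opens to 94 mm and grips with 3 to 60 N. Pads are 16 mm wide; open, the fingers measure 119 mm over their backs; the gripper's body (75 mm by 177 mm) begins 78 mm behind the grasp point.
Start: joints at [-3.816, 17.183, 87.147, -0, 75.671, -3.816], TCP at [549.99, -0.002, 222.446] pointing down, gripper open.
Joint ranges: [-173.82, 173.82], [-45.26, 126.66], [13.44, 144.39], [-59.66, 239.66], [0, 175.72], [-146.38, 146.38]. Speed limits (degrees/s): [127.2, 127.2, 147.25, 180, 180, 180].

## Interface

Orientations are given as a 3x3 rotation matrix whose columns are the frame's x, y, z axes.
In Python, from cell import * gives the robot as it stands.
- The arm moves only by the tool move_arm, never from a script. Its argument "deltas" is a list of rows, each a list of 3 entries, a list of its own where there are three numbers: the finger opening in cm, from 0 to 9.4, then the shift along the tool's x, y, z in cm, then the turn, a rotation vector about the tool's x, y, z in rad. In form: [[hand, [x, y, z], [ax, ay, az]], ...]. A call has exactly 5 rows; each row is the pose to reach, as a shift and turn from the pose measured when the call began, along the tool's axes at that moment; what a row does not reach only later rows make up. A row lasts 1/8 s, in which the tool goes at most 62.5 mm and 10.7 degrees, less where a joint would pass 70% of its speed; a pose out of reach is approached as far as the arm can. A call with a gripper value outside its range is refused whole. The fingers move at their own pace and stop on an object; "squeeze" is the grip in N (left out, the last holds). Time passes only in rows, so rows that repeat a pose let the fingers close, or fill a call up. It gives the time, the measured TCP pose, the force and the opening at its end, in the units of the state.
- observe(): the state, without advancing time (a new reading comes with each control period).
- snapshot(name): name is "scene" or "side" or "wrist"; returns the picture (480x640x3 uint8, blue, green, red); there is no depth.
- get_calibration(name): a dict with "K" (3x3 intrinsics, pixels), "world_from_camera" (4x4, takes a point from camera to world coordinates); the wrist camera has in their place "tool_from_camera" (4x4, takes a point from camera to tool coordinates, whose origin is the TCP and whose axes are the tool frame's). Camera axes: x right, y down, z forward; pixel columns grow to the right and rows downward; lengths in mm; the calibration is good to about 2 mm. A picture is of the moment at which its call begins: read the wrist's pose just before it. get_calibration takes no time and is no camera call.
- hand_in(): hands the job in, once; it reports no verdict.
The state is a dict: "t": time; "joint_pos": joint angles; "joint_velocities": joint speeds; "joint_torque": joint torques, N m; "tcp_pos": TCP position; "tool_rot": TCP orientation; "contact_force": force on the tool from outside, world axes, zero at the start; "moment": the same for the moment, N m; "grip_width": finger opening in mm.
Only numpy, scipy, OpenCV 4.12 (cv2) and the standard library are available. Lean on these libraries where they do the work, as an engineer would, in place of code of your own. Each camera call takes 0.05 s, during which the arm holds its last target.

## Task

Clear away the used coffee capsule left standing on the coffee station's steel top: slide it along to the self-closing waste flap, push the flap down with one finger and, keeping it down, push the capsule through with the other finger so that it drops into the waste drawer; then come away and let the flap close. Only push the capsule lightly: do not squeeze or lift it, and do not push it onto the flap while the flap is shut. Leave the cups, jars, spoon and tub where they are.

Things in the scene. Friction and masses are not known exactly. Their poses are not given: they have to be found in the camera images.
- station: Coffee station: low stainless box, 280 (x) by 360 (y) by 150 mm high, origin at centre of underside, x away from its drawer front, y to its flap end; yaw within 0.3 rad. Level top at z 150, a 3 mm plate; opening x -95..35, y 20..140, shut by the flap; plain for y < 20, where the capsule stands. Below it one hollow drawer, about 135 deep, reaching under the plain part too. Handle sticks out 40 mm at the front.
- flap (a joint): Waste flap, metal plate 128 (x) by 119 (y) by 3 mm, flush in the opening, hinged at station y = 140 (end away from the capsule). 0 = shut, level; positive: free edge, next to the plain part, swings down into the drawer, to 1.2 rad. A spring shuts it: 0.6 N at the free edge starts it, then 0.1 to 0.25 N m (1 to 6 N). The capsule's weight does not open it.
- flap_edge (a point): Middle of the flap's free edge, on its upper face; it moves with the flap, 119 mm from the hinge.
- chute_edge (a point): Middle of the fixed edge of the opening over which the capsule has to go, at the height of the top: station x = -30, y = +20, z = 150 mm. The edge is rolled down with a 4 mm radius.
- flap_hinge (a point): Middle of the flap's hinge line, at the height of the top: station x = -30, y = +140, z = 150 mm. The direction from chute_edge to flap_hinge is the station's +y.
- capsule: Used coffee capsule, thin aluminium, 14 to 28 g, slides at under 0.5 N, crumples at 30 N, standing foil side down on the plain part of the top, centre 70 to 130 mm before the opening, up to 50 mm either side of its middle. Round: bottom rim 48 mm wide, 2 mm thick; body above narrows from 40 mm to 34 mm wide at 20 mm height, 20 mm at the flat top, 28 mm high. Origin at centre of underside, z up.
- demitasse: Small white espresso cup, 60 mm wide, 52 mm high, with handle, on the station's top behind the capsule (station x about +95, y about -115 mm). Leave alone.
- creamer: Small glass jar with white cap, 44 mm wide, 60 mm high, on the station's top towards its back (station x about +100, y about 0 mm). Leave alone.
- mug: Blue mug, 82 mm wide, 95 mm high, on the table right of the station. Leave alone.
- sugar: Sugar jar, glass with steel cap, 84 mm wide, 120 mm high, on the table right of the station. Leave alone.
- tumbler: Clear plastic tumbler, 74 mm wide, 110 mm high, on the table left of the station. Leave alone.
- teaspoon: Steel teaspoon, 140 mm long, on the table left of the station. Leave alone.
- tub: Clear food tub with white lid, 138 by 108 mm, 63 mm high, on the table left of the robot. Leave alone.

How it is judged:
By the outcome, as a careful person would: the job done as asked, in the order asked, and still so for the second after the job is handed in, with the robot touching nothing.
It also fails if it takes over 51 s, if anything falls off the work surface, if the arm or the gripper's body presses on something with over 40 N, if the wrist force passes 120 N, or if a joint passes its speed limit or range.

## Working session

There is one attempt and no reset: what is moved stays moved. The work goes in short steps, Python scripts to look and compute and a tool call to move; the robot and the scene stay as the last step left them, time stands still between calls to the robot, and variables do not carry over. Pictures are saved under pics/ and viewed, and the job is handed in when it is done.

Besides the shell and the picture viewer there is one more tool, called after "Call:" as name(argument=value, ...) on one line, values as JSON. move_arm: Moves the arm, as the interface text tells. Its arguments: {"type":"object","properties":{"deltas":{"type":"array"},"squeeze":{"type":"number"}},"required":["deltas"]}

```bash
mkdir -p pics; ls; python3 - <<'E'
from cell import *
import cv2
s=observe(); print(s)
for n in ["scene","side","wrist"]:
    cv2.imwrite(f"pics/{n}0.png",snapshot(n)); c=get_calibration(n); print(n,{k:(v.round(3).tolist() if hasattr(v,'round') else v) for k,v in c.items()})
E
```

```text
pics
{'t': 0.0, 'joint_pos': array([-3.81319610e+00,  1.72153504e+01,  8.71811210e+01, -6.78129890e-04,
        7.56712751e+01, -3.81687369e+00]), 'joint_velocities': array([ 0.1240537 , -0.06823777, -0.0148944 , -0.12015108, -0.09746002,
       -0.09877118]), 'joint_torque': array([-1.53750298e-03, -5.31805658e+01, -3.52735734e+01,  7.07558286e-02,
        2.43994006e-02, -4.79655944e-05]), 'tcp_pos': array([5.49746362e+02, 3.70020341e-02, 2.21882928e+02]), 'tool_rot': array([[-1.18054523e-03, -6.70822901e-05,  9.99999301e-01],
       [ 6.71919710e-05,  9.99999995e-01,  6.71616599e-05],
       [-9.99999301e-01,  6.72712114e-05, -1.18054072e-03]]), 'contact_force': array([-0.44212273,  0.1532794 ,  0.06790741]), 'moment': array([-0.02250627,  0.01261639,  0.01265055]), 'grip_width': 93.80424804672582}
scene {'K': [[453.133, 0.0, 314.983], [0.0, 453.133, 235.086], [0.0, 0.0, 1.0]], 'world_from_camera': [[-0.109, 0.679, -0.726, 1201.476], [0.994, 0.089, -0.067, 68.882], [0.019, -0.729, -0.685, 781.221], [0.0, 0.0, 0.0, 1.0]]}
side {'K': [[541.37, 0.0, 320.566], [0.0, 541.37, 227.905], [0.0, 0.0, 1.0]], 'world_from_camera': [[-0.836, -0.381, 0.395, 7.347], [-0.549, 0.581, -0.601, 728.792], [-0.001, -0.72, -0.694, 939.474], [0.0, 0.0, 0.0, 1.0]]}
wrist {'K': [[348.802, 0.0, 316.292], [0.0, 348.802, 238.522], [0.0, 0.0, 1.0]], 'tool_from_camera': [[-0.001, -0.234, 0.972, -162.449], [0.0, -0.972, -0.234, 66.756], [1.0, -0.0, 0.001, -0.461], [0.0, 0.0, 0.0, 1.0]]}
```

View pics/scene0.png

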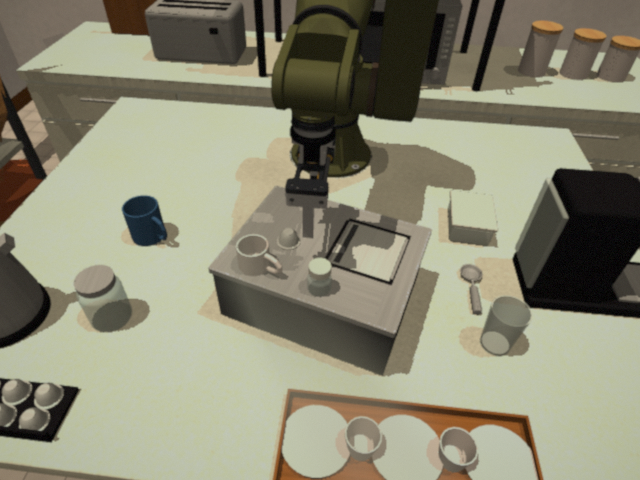

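View pics/side0.png

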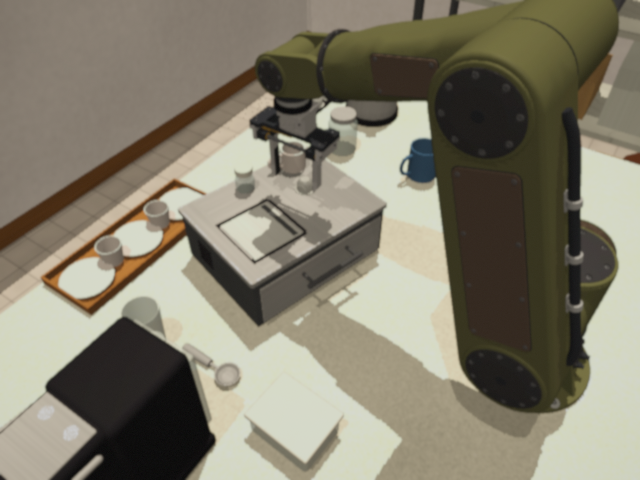

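View pics/wrist0.png

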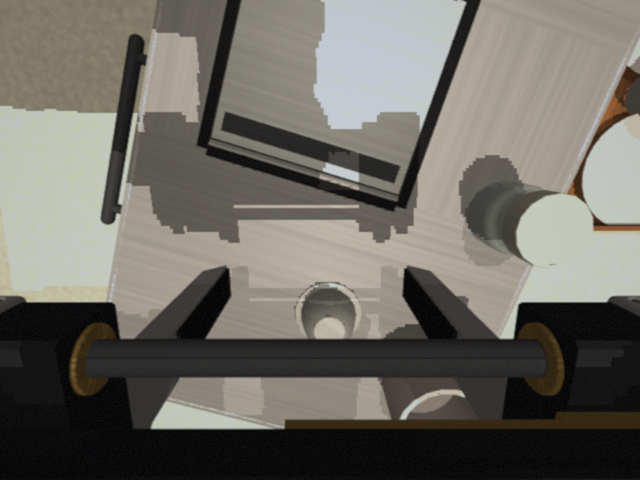

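The scene image shows the capsule at about (288,238) on the plain part, with the flap at about (370,245). In the wrist image the capsule rim is near (328,315). The opening's near edge runs from (204,150) to (404,207), and the cup and creamer are to the right. Next I'll measure these.

```bash
cat > h.py <<'E'
import numpy as np, cv2
from cell import *
def pose(s):
    T=np.eye(4); T[:3,:3]=s["tool_rot"]; T[:3,3]=s["tcp_pos"]; return T
def cam(n,s=None):
    c=get_calibration(n)
    return np.array(c["K"]), (np.array(c["world_from_camera"]) if n!="wrist" else pose(s)@np.array(c["tool_from_camera"]))
def ray(K,T,uv,z):
    d=T[:3,:3]@np.linalg.inv(K)@np.array([uv[0],uv[1],1.]); o=T[:3,3]
    return o+d*(z-o[2])/d[2]
def proj(K,T,p):
    q=T[:3,:3].T@(np.array(p,float)-T[:3,3]); q=K@q; return q[:2]/q[2]
E
python3 - <<'E'
from h import *
im=cv2.imread("pics/wrist0.png"); s=observe(); K,T=cam("wrist",s)
cv2.imwrite("pics/w0crop.png",cv2.resize(im[250:350,270:390],None,fx=6,fy=5.5,interpolation=cv2.INTER_CUBIC))
g=cv2.cvtColor(im,cv2.COLOR_BGR2GRAY)
m=((g<45)).astype(np.uint8); m[240:]=0
n,l,st,ce=cv2.connectedComponentsWithStats(m)
for i in range(1,n):
    if st[i,4]>200: print(i,st[i])
i=max(range(1,n),key=lambda i: st[i,4] if 190<st[i,0]<260 else 0)
c=max(cv2.findContours((l==i).astype(np.uint8),0,1)[0],key=cv2.contourArea)
a=cv2.approxPolyDP(c,5,True)[:,0]
for p in a: print(p,ray(K,T,p,150).round(1))
K2,T2=cam("scene");K3,T3=cam("side")
for n,k,t,uv in [("w",K,T,(328,312)),("sc",K2,T2,(288,240))]: print(n,ray(k,t,uv,150).round(1))
E
```

```text
1 [ 197    0  283  211 5840]
2 [ 113   35   33  172 1823]
6 [ 222  113  127   48 1893]
13 [359 155  40  27 620]
[228   0] [497.1 155.9 150. ]
[197 145] [472.1  72.8 150. ]
[208 155] [478.8  66.4 150. ]
[366 203] [583.1  34.9 150. ]
[405 207] [609.6  32.2 150. ]
[479   0] [646.2 155.9 150. ]
[465   0] [637.9 155.9 150. ]
[396 202] [603.3  35.6 150. ]
[207 144] [478.6  73.4 150. ]
[239   3] [503.6 154.3 150. ]
w [558.1 -44.8 150. ]
sc [553.6 -44.9 150. ]
```

View pics/w0crop.png

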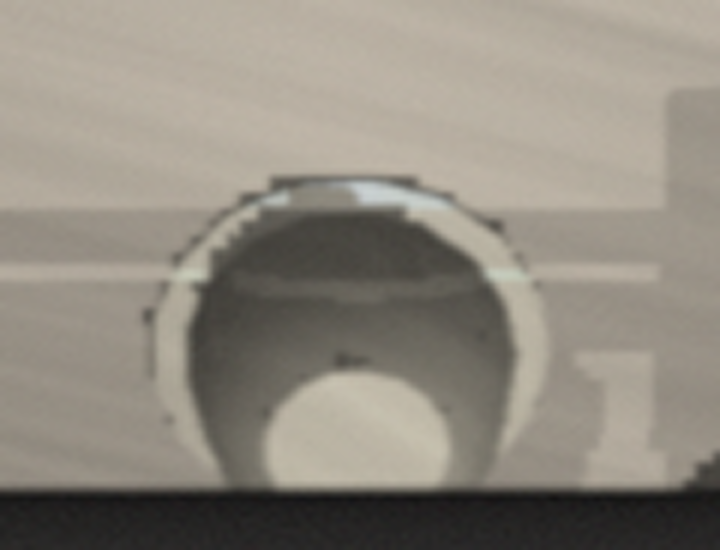

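```bash
python3 - <<'E'
from h import *
im=cv2.imread("pics/wrist0.png"); s=observe(); K,T=cam("wrist",s)
# capsule rim: left/right/top rim extremes -> circle centre
pts=[(295.8,311),(361.2,311),(327,282.4),(305,292),(350,291.5)]
P=np.array([ray(K,T,p,151.)[:2] for p in pts]); A=np.c_[2*P,np.ones(len(P))]; b=(P**2).sum(1)
x=np.linalg.lstsq(A,b,rcond=None)[0]; print("circ",x[:2].round(1),np.sqrt(x[2]+x[0]**2+x[1]**2).round(1)); 
from scipy.optimize import least_squares
print(least_squares(lambda c:np.hypot(*(P-c).T)-24,x[:2]).x.round(1))
# flap/opening near frame sides in 'scene' and 'side'
for n in ["scene","side"]:
    I=cv2.imread(f"pics/{n}0.png"); g=cv2.cvtColor(I,cv2.COLOR_BGR2GRAY)
    k,t=cam(n)
    y=np.deg2rad(-17); R=np.array([[np.cos(y),-np.sin(y)],[np.sin(y),np.cos(y)]])
    ch=np.array([541,54.5]); o=ch-R@[-30,20]; print("origin",o)
    for q in [(-95,20),(35,20),(35,140),(-95,140),(-140,-180),(140,-180),(140,180),(-140,180)]:
        w=o+R@q; u=proj(k,t,[*w,150]); cv2.circle(I,tuple(int(v) for v in u.round()),1,(0,0,255),-1)
    u=proj(k,t,[*x[:2],150]);cv2.circle(I,tuple(int(v) for v in u.round()),1,(0,255,0),-1)
    c=I[190:340,200:440] if n=="scene" else I[140:330,170:400]
    cv2.imwrite(f"pics/{n}0c.png",cv2.resize(c,None,fx=3,fy=3,interpolation=cv2.INTER_CUBIC))
E
```

```text
circ [558.2 -45.6] 23.7
[558.2 -46. ]
origin [563.84170858  26.60275374]
origin [563.84170858  26.60275374]
```

View pics/scene0c.png

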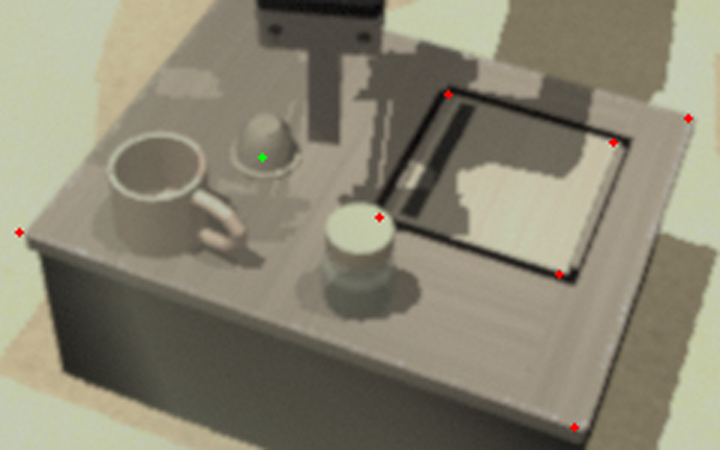

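View pics/side0c.png

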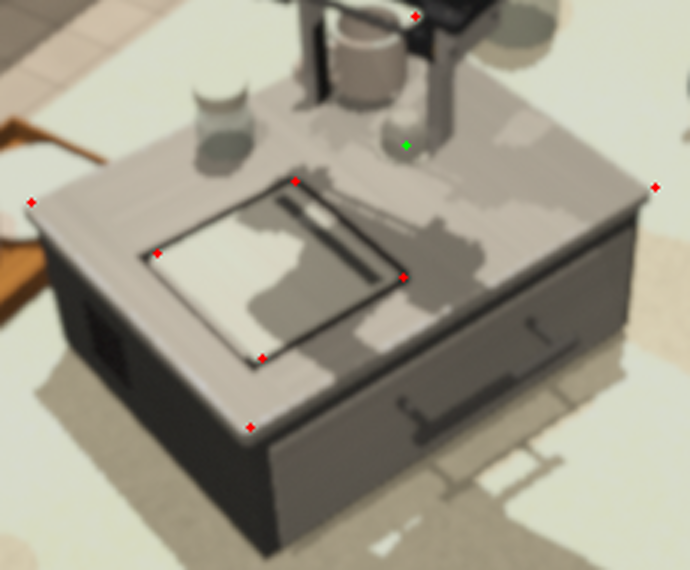

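The scene and side overlays match the wrist estimate within about 3 mm: station yaw is about -17°, the chute edge is near (541,55), and the capsule is at about (558,-46). In the station frame the capsule is at (16,-71), so it has to shift in -x as well. I'll check the cup and creamer, then turn the jaws along the push line.

```bash
cat >> h.py <<'E'
yaw=np.deg2rad(-17); Rs=np.array([[np.cos(yaw),-np.sin(yaw)],[np.sin(yaw),np.cos(yaw)]]); Os=np.array([563.84,26.6])
def w2s(p): return Rs.T@(np.array(p)[:2]-Os)
def s2w(p): return Os+Rs@np.array(p)[:2]
def st():
    s=observe(); R=s["tool_rot"]; p=s["tcp_pos"]
    print("t",round(s["t"],2),"tcp",p.round(1),"grip",round(s["grip_width"],1),"F",s["contact_force"].round(1),"j",s["joint_pos"].round(0))
    print("tcp_st",w2s(p).round(1),"jaw angle(deg,station)",np.rad2deg(np.arctan2(R[1,2],R[0,2])-yaw).round(1),"toolx",R[:,0].round(3))
    for sg,n in ((-1,"B"),(1,"A")):
        for off in (s["grip_width"]/2,s["grip_width"]/2+12.5):
            q=p+R@np.array([17,0,sg*off]); print(n,"in" if off<s["grip_width"]/2+1 else "out","tip st",w2s(q).round(1),"z",q[2].round(1))
    return s
E
python3 - <<'E'
from h import *
K,T=cam("scene")
for n,uv,z in [("cup rim",(252,245),202),("handle tip",(281,266),175),("creamer top",(320,268),210),("cap rim",(288.5,241.5),151)]: print(n,w2s(ray(K,T,uv,z)).round(0))
st()
E
```

```text
cup rim [  98. -101.]
handle tip [101. -41.]
creamer top [107.  37.]
cap rim [ 16. -68.]
t 0.15 tcp [549.8   0.  222. ] grip 94.1 F [0.  0.7 0.1] j [-4. 17. 87.  0. 76. -4.]
tcp_st [ -5.7 -29.5] jaw angle(deg,station) 17.0 toolx [-0.001  0.    -1.   ]
B in tip st [-50.6 -43.3] z 205.1
B out tip st [-62.6 -46.9] z 205.1
A in tip st [ 39.3 -15.8] z 205.0
A out tip st [ 51.3 -12.1] z 205.0
```

Call:
move_arm(deltas=[[9.4,[0,-0.66,0.07],[-0.18,0,0]],[9.4,[0,-1.3,0.14],[-0.36,0,0]],[9.4,[0,-2.0,0.2],[-0.54,0,0]],[9.4,[0,-2.6,0.28],[-0.72,0,0]],[9.4,[0,-3.3,0.35],[-0.9,0,0]]])

```text
t: 0.78
tcp_pos: [553.2, -33.1, 221.8]
tool_rot: [[-0.001, -0.787, 0.617], [0.0, 0.617, 0.787], [-1.0, 0.001, -0.001]]
contact_force: [-0.4, 0.3, 0.5]
grip_width: 94.1
```

Call:
move_arm(deltas=[[9.4,[0,0,0],[-0.18,0,0]],[9.4,[0,0,0],[-0.36,0,0]],[9.4,[0,0,0],[-0.54,0,0]],[9.4,[0,0,0],[-0.72,0,0]],[9.4,[0,0,0],[-0.9,0,0]]])

```text
t: 1.4
tcp_pos: [553.1, -33.2, 221.5]
tool_rot: [[-0.002, -0.971, -0.239], [0.0, -0.239, 0.971], [-1.0, 0.002, 0.001]]
contact_force: [0.3, -0.5, 1.0]
grip_width: 94.2
```

```bash
python3 - <<'E'
from h import *
st()
E
```

```text
t 1.4 tcp [553.1 -33.2 221.5] grip 94.2 F [ 0.3 -0.5  1. ] j [  -7.   18.   86.   -0.   76. -111.]
tcp_st [  7.2 -60.3] jaw angle(deg,station) 120.8 toolx [-0.002  0.    -1.   ]
B in tip st [  31.3 -100.8] z 204.5
B out tip st [  37.7 -111.5] z 204.5
A in tip st [-16.9 -19.9] z 204.6
A out tip st [-23.3  -9.1] z 204.6
```

Call:
move_arm(deltas=[[9.4,[1.0,0,0],[-0.125,0,0]],[9.4,[2.2,0,0],[-0.125,0,0]],[9.4,[3.5,0,0],[-0.125,0,0]],[9.4,[4.6,0,0],[-0.125,0,0]],[9.4,[5.0,0,0],[-0.125,0,0]]])

```text
t: 2.02
tcp_pos: [552.8, -33.1, 170.6]
tool_rot: [[-0.003, -0.934, -0.357], [0.0, -0.357, 0.934], [-1.0, 0.003, 0.001]]
contact_force: [-0.1, 0.3, 0.0]
grip_width: 94.0
```

```bash
python3 - <<'E'
from h import *
st()
a=snapshot("scene")[190:340,200:440];b=snapshot("side")[140:330,170:400]
a=cv2.resize(a,(720,450));b=cv2.resize(b,(690,570))
cv2.imwrite("pics/s1.png",a);cv2.imwrite("pics/d1.png",b);cv2.imwrite("pics/w1.png",snapshot("wrist"))
E
```

```text
t 2.02 tcp [552.8 -33.1 170.6] grip 94.0 F [-0.1  0.3  0. ] j [  -7.   20.   90.   -0.   70. -118.]
tcp_st [  6.9 -60.3] jaw angle(deg,station) 127.9 toolx [-0.003  0.    -1.   ]
B in tip st [ 35.7 -97.4] z 153.5
B out tip st [  43.4 -107.3] z 153.5
A in tip st [-22.1 -23.3] z 153.7
A out tip st [-29.7 -13.4] z 153.7
```

View pics/s1.png

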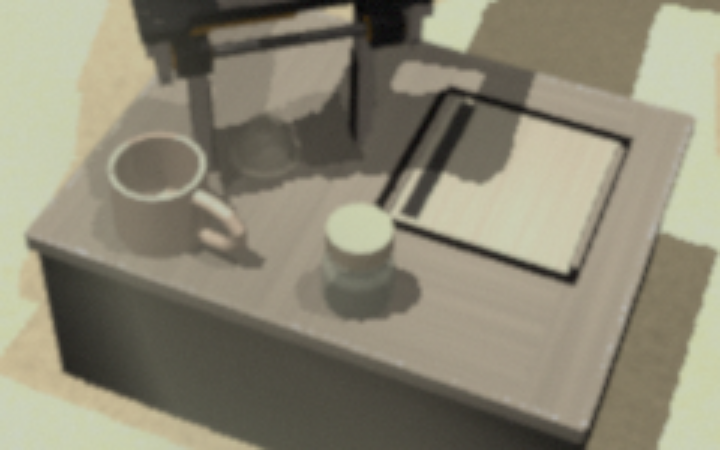

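View pics/w1.png

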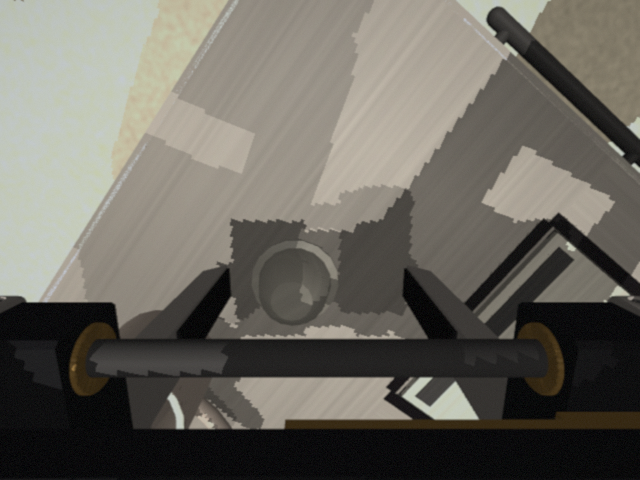

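View pics/d1.png

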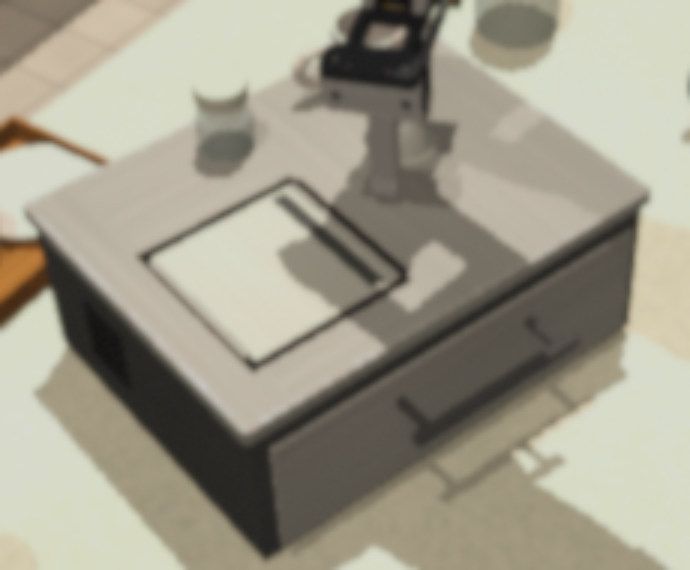

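The capsule now stands between the fingers, with its rim centred at about (293,282) in the wrist image and clear of both. I'll measure the offset in the tool frame.

```bash
cat >> h.py <<'E'
from scipy.optimize import least_squares
def rimfit(s,pts,z=151.):
    K,T=cam("wrist",s); P=np.array([ray(K,T,p,z)[:2] for p in pts])
    r=least_squares(lambda c:np.hypot(*(P-c).T)-24,P.mean(0)); c=r.x
    print("rim w",c.round(1),"res",r.fun.round(1),"st",w2s(c).round(1),"tool",(s["tool_rot"].T@(np.array([*c,z])-s["tcp_pos"])).round(1)); return c
E
python3 - <<'E'
from h import *
im=cv2.imread("pics/w1.png"); cv2.imwrite("pics/w1c.png",cv2.resize(im[210:340,220:420],None,fx=4,fy=4,interpolation=cv2.INTER_CUBIC))
s=observe(); rimfit(s,[(251,281),(337,281),(294,240),(262,253),(325,252)])
K,T=cam("wrist",s)
# opening near edge inner corner
for p in [(558,226),(402,391)]: print(w2s(ray(K,T,p,150)).round(1))
E
```

```text
rim w [558.5 -44.8] res [-0.  -0.2 -0.1 -0.   0.2] st [ 15.8 -69.8] tool [ 20.6  -0.9 -12.9]
[-96.5  23.1]
[31.9 24.2]
```

View pics/w1c.png

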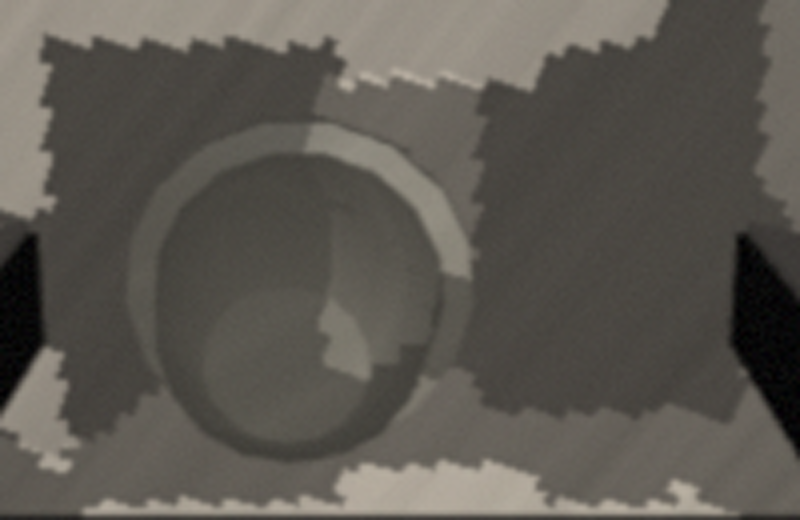

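Call:
move_arm(deltas=[[9.4,[-0.1,-0.1,0.6],[0,0,0]],[9.4,[-0.1,-0.1,1.2],[0,0,0]],[9.4,[-0.1,-0.1,1.8],[0,0,0]],[9.4,[-0.1,-0.1,2.5],[0,0,0]],[9.4,[-0.1,-0.1,3.2],[0,0,0]]])

```text
t: 2.8
tcp_pos: [542.5, -2.4, 172.7]
tool_rot: [[-0.002, -0.934, -0.358], [0.0, -0.358, 0.934], [-1.0, 0.001, 0.001]]
contact_force: [1.3, -1.7, 0.8]
grip_width: 94.3
```

Call:
move_arm(deltas=[[9.4,[0,0,0.7],[0,0,0]],[9.4,[0,0,1.4],[0,0,0]],[9.4,[0,0,2.1],[0,0,0]],[9.4,[0,0,2.6],[0,0,0]],[9.4,[0,0,2.8],[0,0,0]]])

```text
t: 3.42
tcp_pos: [532.3, 24.0, 172.7]
tool_rot: [[-0.002, -0.934, -0.358], [0.0, -0.358, 0.934], [-1.0, 0.002, 0.001]]
contact_force: [-0.6, -0.9, 0.5]
grip_width: 94.1
```

```bash
python3 - <<'E'
from h import *
st()
im=snapshot("wrist"); cv2.imwrite("pics/w2.png",im)
E
```

```text
t 3.42 tcp [532.3  24.  172.7] grip 94.1 F [-0.6 -0.9  0.5] j [  -1.   18.   93.    0.   69. -112.]
tcp_st [-29.4 -11.7] jaw angle(deg,station) 128.0 toolx [-0.002  0.    -1.   ]
B in tip st [ -0.4 -48.8] z 155.7
B out tip st [  7.2 -58.7] z 155.7
A in tip st [-58.4  25.4] z 155.8
A out tip st [-66.1  35.2] z 155.8
```

View pics/w2.png

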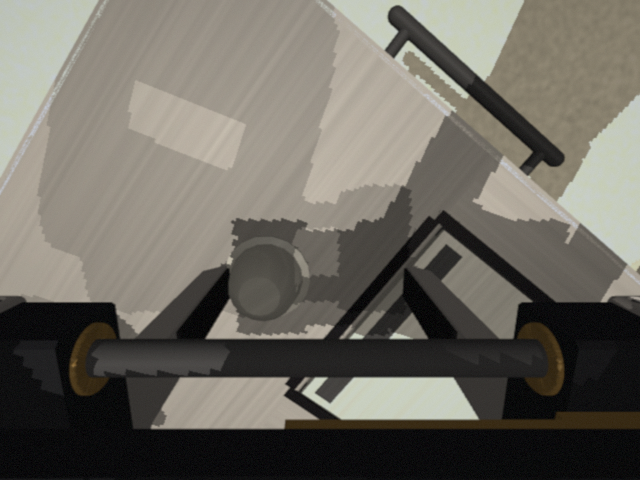

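```bash
python3 - <<'E'
from h import *
s=observe(); rimfit(s,[(309.5,280),(268,236.5),(298,250)])
K,T=cam("wrist",s)
for p in [(437,222),(293,388),(365,303)]: print(w2s(ray(K,T,p,150)).round(1))
im=cv2.imread("pics/w2.png"); cv2.imwrite("pics/w2c.png",cv2.resize(im[210:410,220:460],None,fx=3.3,fy=3,interpolation=cv2.INTER_CUBIC))
E
```

```text
rim w [541.7  -2.6] res [-0.1 -0.1  0.1] st [-12.6 -34.4] tool [ 21.7   0.8 -28.3]
[-94.8  19.3]
[35.  19.9]
[-34.7  18.8]
```

View pics/w2c.png

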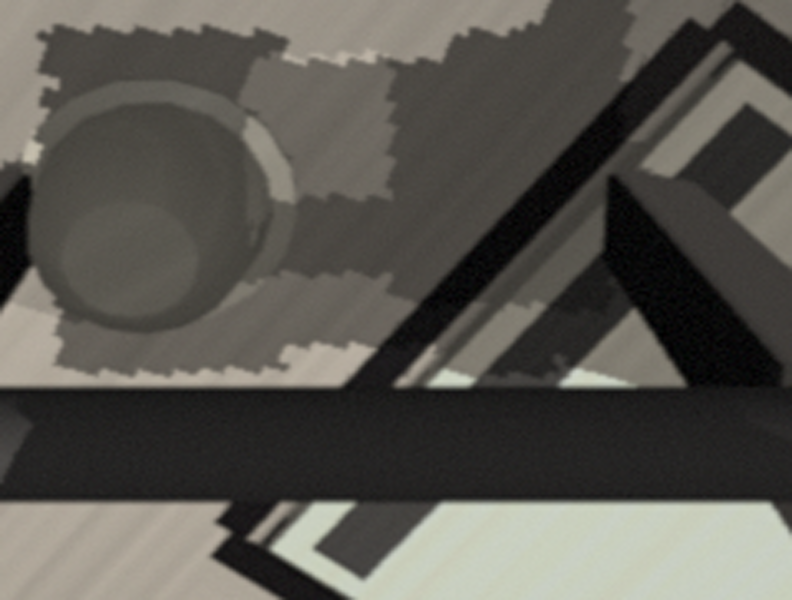

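Capsule is at station (-12.6,-34.4) and seated against finger B. The opening edge is at y≈20. I'll push it another 24 mm along the same line.

Call:
move_arm(deltas=[[9.4,[0.1,0,0.6],[0,0,0]],[9.4,[0.1,0,1.2],[0,0,0]],[9.4,[0.1,0,1.8],[0,0,0]],[9.4,[0.1,0,2.2],[0,0,0]],[9.4,[0.1,0,2.4],[0,0,0]]])

```text
t: 4.1
tcp_pos: [523.7, 46.7, 171.8]
tool_rot: [[-0.002, -0.934, -0.358], [0.0, -0.358, 0.934], [-1.0, 0.001, 0.001]]
contact_force: [-0.4, -0.5, -0.9]
grip_width: 93.7
```

```bash
python3 - <<'E'
from h import *
s=st()
im=snapshot("wrist"); cv2.imwrite("pics/w3.png",im);cv2.imwrite("pics/w3c.png",cv2.resize(im[210:410,200:440],None,fx=3.3,fy=3,interpolation=cv2.INTER_CUBIC))
E
```

```text
t 4.1 tcp [523.7  46.7 171.8] grip 93.7 F [-0.4 -0.5 -0.9] j [   1.   17.   95.    0.   69. -110.]
tcp_st [-44.3   7.5] jaw angle(deg,station) 128.0 toolx [-0.002  0.    -1.   ]
B in tip st [-15.5 -29.4] z 154.7
B out tip st [ -7.8 -39.3] z 154.7
A in tip st [-73.2  44.4] z 154.8
A out tip st [-80.9  54.2] z 154.8
```

View pics/w3c.png

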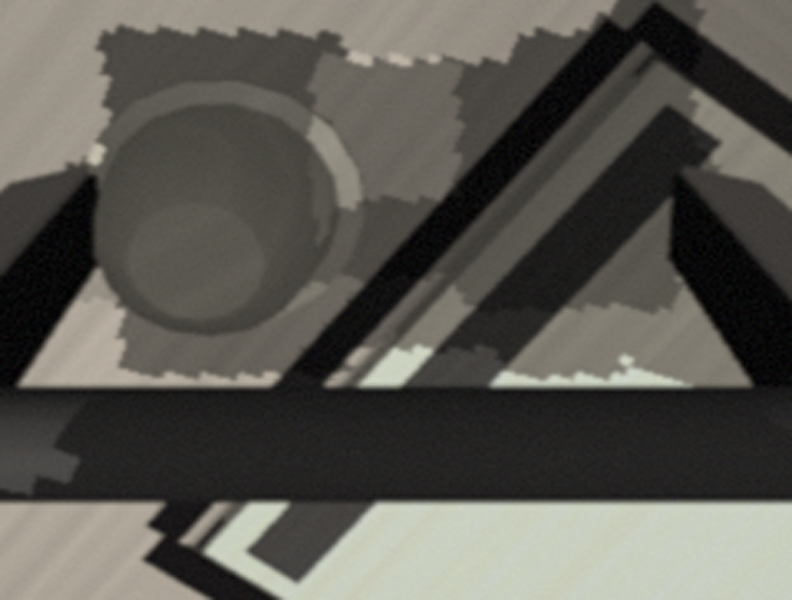

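The capsule is at about station (-27,-15), short of the edge. I'll back finger B off and turn the jaws to station +y.

Call:
move_arm(deltas=[[9.4,[0,-0.2,-0.5],[0.1,0,0]],[9.4,[0,-0.5,-0.9],[0.26,0,0]],[9.4,[0,-0.8,-1.2],[0.44,0,0]],[9.4,[0,-1.1,-1.4],[0.6,0,0]],[9.4,[0,-1.1,-1.4],[0.663,0,0]]])

```text
t: 4.78
tcp_pos: [539.1, 37.5, 171.7]
tool_rot: [[-0.002, -0.955, 0.296], [0.0, 0.296, 0.955], [-1.0, 0.002, -0.0]]
contact_force: [0.5, -0.1, 0.2]
grip_width: 94.1
```

```bash
python3 - <<'E'
from h import *
s=st()
im=snapshot("wrist"); cv2.imwrite("pics/w4.png",im);cv2.imwrite("pics/w4c.png",cv2.resize(im[200:400,200:440],None,fx=3.3,fy=3,interpolation=cv2.INTER_CUBIC))
E
```

```text
t 4.78 tcp [539.1  37.5 171.7] grip 94.1 F [ 0.5 -0.1  0.2] j [  0.  19.  92.   0.  69. -73.]
tcp_st [-26.9   3.2] jaw angle(deg,station) 89.8 toolx [-0.002  0.    -1.   ]
B in tip st [-27.1 -43.8] z 154.7
B out tip st [-27.1 -56.3] z 154.7
A in tip st [-26.7  50.2] z 154.7
A out tip st [-26.7  62.7] z 154.7
```

View pics/w4.png

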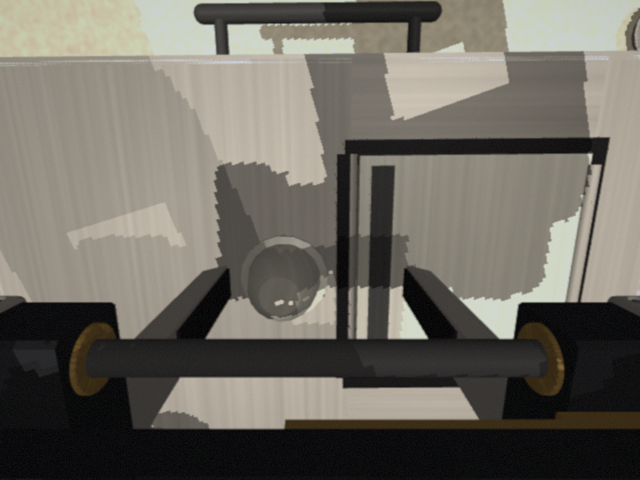

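```bash
python3 - <<'E'
from h import *
s=observe(); rimfit(s,[(242,278),(327.5,278),(284,236),(257,248),(313,247)])
K,T=cam("wrist",s)
for p in [(339,300),(350,300),(359,300),(360,154),(594,165)]: print(p,w2s(ray(K,T,p,150)).round(1))
# plan: tilt about tool y, pivot at B inner tip
R=s["tool_rot"];p=s["tcp_pos"];g=s["grip_width"]/2
piv=np.array([17,0,-g])
for phi in (0.1,.187,.27,.36,.44,.49):
  for sg in (1,-1):
    dR=cv2.Rodrigues(np.array([0,sg*phi,0.]))[0]
    sh=piv-dR@piv
    A=p+R@(sh+dR@np.array([17,0,g+12.5])); print(sg*phi,"shift",(sh/10).round(2),"A out z",A[2].round(1),w2s(A).round(1))
E
```

```text
rim w [533.4  20.4] res [-0.  -0.5  0.5 -0.7  0. ] st [-27.3 -14.8] tool [ 20.7   0.2 -18. ]
(339, 300) [-14.2  15.2]
(350, 300) [-14.2  21.5]
(359, 300) [-14.1  26.6]
(360, 154) [-94.6  25.3]
(594, 165) [-88.4 146.2]
0.1 shift [0.48 0.   0.15] A out z 144.0 [-26.7  62.2]
-0.1 shift [-0.46  0.   -0.19] A out z 165.3 [-26.6  62.3]
0.187 shift [0.91 0.   0.23] A out z 134.8 [-26.7  60.9]
-0.187 shift [-0.85  0.   -0.4 ] A out z 174.5 [-26.6  60.9]
0.27 shift [1.32 0.   0.28] A out z 126.2 [-26.7  58.9]
-0.27 shift [-1.2   0.   -0.62] A out z 183.1 [-26.6  58.9]
0.36 shift [1.77 0.   0.3 ] A out z 117.0 [-26.8  55.9]
-0.36 shift [-1.55  0.   -0.9 ] A out z 192.2 [-26.6  56. ]
0.44 shift [2.17 0.   0.28] A out z 109.2 [-26.8  52.6]
-0.44 shift [-1.85  0.   -1.17] A out z 200.1 [-26.6  52.6]
0.49 shift [2.42 0.   0.25] A out z 104.4 [-26.8  50.2]
-0.49 shift [-2.02  0.   -1.35] A out z 204.9 [-26.6  50.2]
```

The yaw is aligned and the capsule is at (-27.3,-14.8) with finger B clear behind it. Now I'll tilt about B's tip so that finger A presses the flap down.

Call:
move_arm(deltas=[[9.4,[0.48,0,0.15],[0,0.1,0]],[9.4,[0.91,0,0.23],[0,0.187,0]],[9.4,[1.32,0,0.28],[0,0.27,0]],[9.4,[1.77,0,0.3],[0,0.36,0]],[9.4,[2.17,0,0.28],[0,0.44,0]]])

```text
t: 5.45
tcp_pos: [540.0, 40.4, 150.0]
tool_rot: [[-0.128, -0.955, 0.267], [-0.409, 0.297, 0.863], [-0.904, 0.002, -0.428]]
contact_force: [0.8, -0.0, 1.8]
grip_width: 93.9
```

```bash
python3 - <<'E'
from h import *
s=st()
cv2.imwrite("pics/w5.png",snapshot("wrist"))
a=snapshot("scene")[140:340,180:440];b=snapshot("side")[110:330,170:400]
cv2.imwrite("pics/s5.png",cv2.resize(a,(780,600)));cv2.imwrite("pics/d5.png",cv2.resize(b,(600,574)))
E
```

```text
t 5.45 tcp [540.   40.4 150. ] grip 93.9 F [ 0.8 -0.   1.8] j [ 11.  28.  86. -23.  80. -55.]
tcp_st [-26.8   6.2] jaw angle(deg,station) 89.8 toolx [-0.128 -0.409 -0.904]
B in tip st [-27.1 -43.5] z 154.8
B out tip st [-27.1 -54.8] z 160.2
A in tip st [-26.8  41.3] z 114.6
A out tip st [-26.7  52.6] z 109.2
```

View pics/w5.png

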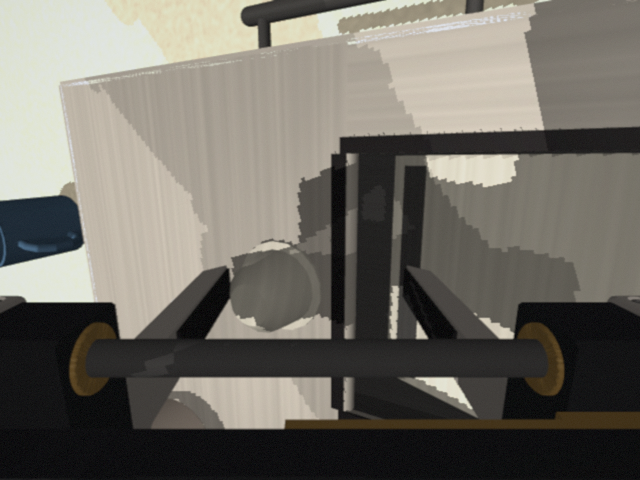

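View pics/s5.png

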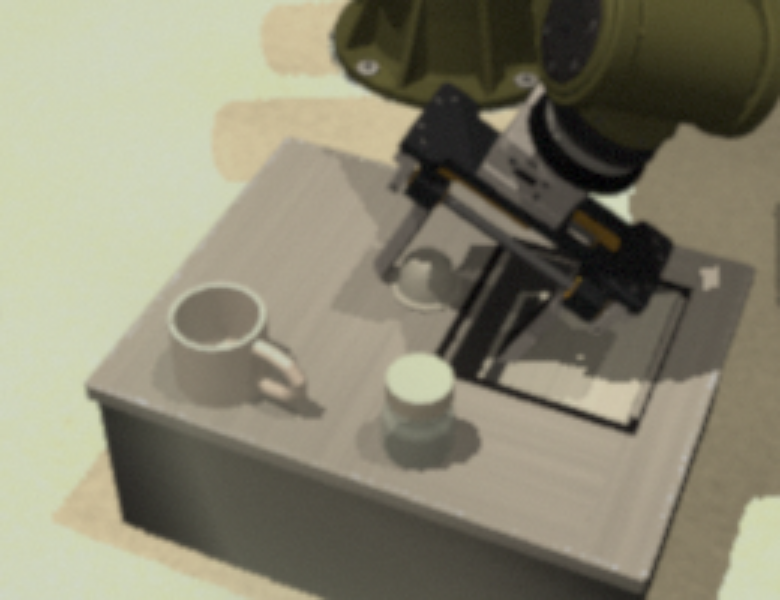

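View pics/d5.png

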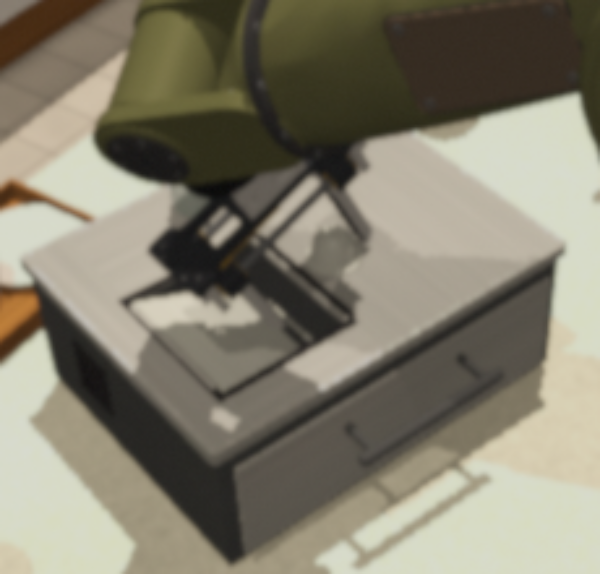

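Finger A holds the flap open about 24° at 1.8 N. The capsule stands clear on the plain top, between B and the edge. I'll push along station +y in small steps.

Call:
move_arm(deltas=[[9.4,[-0.26,0,0.54],[0,0,0]],[9.4,[-0.51,0,1.08],[0,0,0]],[9.4,[-0.77,0,1.63],[0,0,0]],[9.4,[-1.03,0,2.17],[0,0,0]],[9.4,[-1.2,0,2.53],[0,0,0]]])

```text
t: 6.22
tcp_pos: [548.1, 67.6, 149.7]
tool_rot: [[-0.129, -0.955, 0.267], [-0.406, 0.296, 0.865], [-0.905, 0.003, -0.426]]
contact_force: [-0.7, -2.5, 2.1]
grip_width: 93.9
```

```bash
python3 - <<'E'
from h import *
s=st()
cv2.imwrite("pics/w6.png",snapshot("wrist"))
a=snapshot("scene")[140:340,180:440]
cv2.imwrite("pics/s6.png",cv2.resize(a,(780,600)))
E
```

```text
t 6.22 tcp [548.1  67.6 149.7] grip 93.9 F [-0.7 -2.5  2.1] j [ 13.  29.  84. -22.  81. -54.]
tcp_st [-27.1  34.6] jaw angle(deg,station) 89.9 toolx [-0.129 -0.406 -0.905]
B in tip st [-27.2 -15.1] z 154.3
B out tip st [-27.3 -26.4] z 159.6
A in tip st [-27.   69.8] z 114.3
A out tip st [-27.   81.1] z 109.0
```

View pics/w6.png

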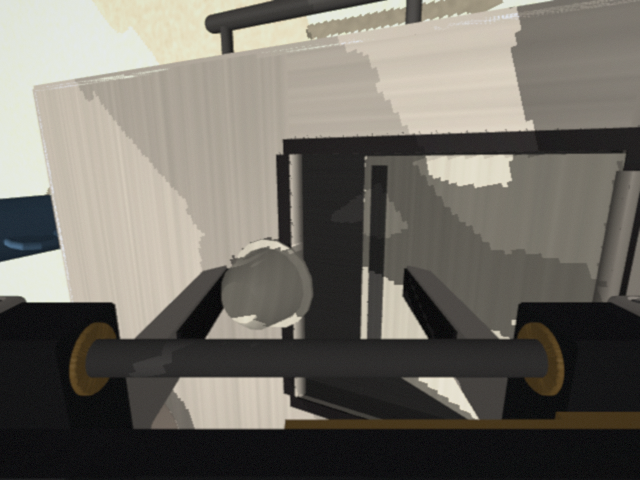

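View pics/s6.png

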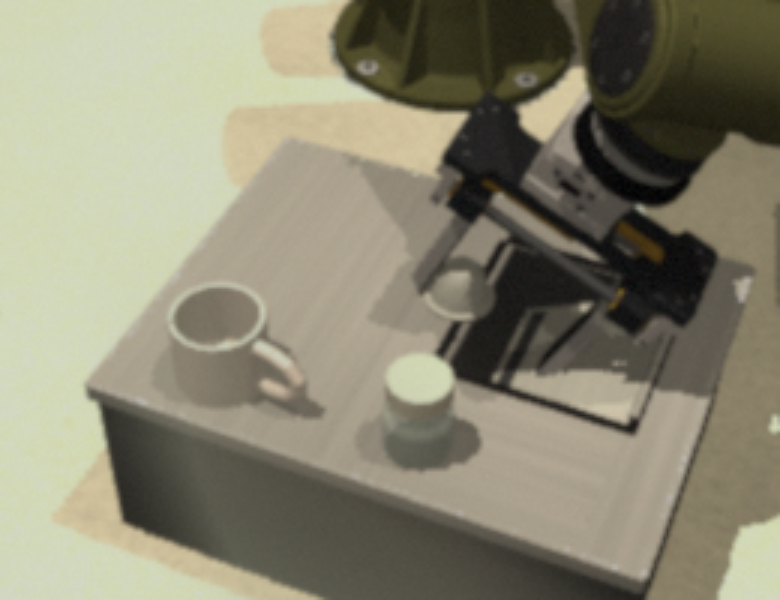

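Call:
move_arm(deltas=[[9.4,[-0.22,0,0.45],[0,0,0]],[9.4,[-0.43,0,0.9],[0,0,0]],[9.4,[-0.64,0,1.35],[0,0,0]],[9.4,[-0.86,0,1.8],[0,0,0]],[9.4,[-0.94,0,1.98],[0,0,0]]])

```text
t: 6.95
tcp_pos: [554.7, 88.8, 149.8]
tool_rot: [[-0.128, -0.955, 0.266], [-0.406, 0.296, 0.865], [-0.905, 0.003, -0.426]]
contact_force: [-1.7, -5.1, 2.7]
grip_width: 94.0
```

```bash
python3 - <<'E'
from h import *
s=st()
cv2.imwrite("pics/w7.png",snapshot("wrist"))
a=snapshot("scene")[140:340,180:440]
cv2.imwrite("pics/s7.png",cv2.resize(a,(780,600)))
E
```

```text
t 6.95 tcp [554.7  88.8 149.8] grip 94.0 F [-1.7 -5.1  2.7] j [ 15.  31.  81. -21.  83. -53.]
tcp_st [-26.9  56.9] jaw angle(deg,station) 89.9 toolx [-0.128 -0.406 -0.905]
B in tip st [-27.1   7.1] z 154.4
B out tip st [-27.1  -4.2] z 159.7
A in tip st [-26.9  92.1] z 114.4
A out tip st [-26.9 103.5] z 109.1
```

View pics/w7.png

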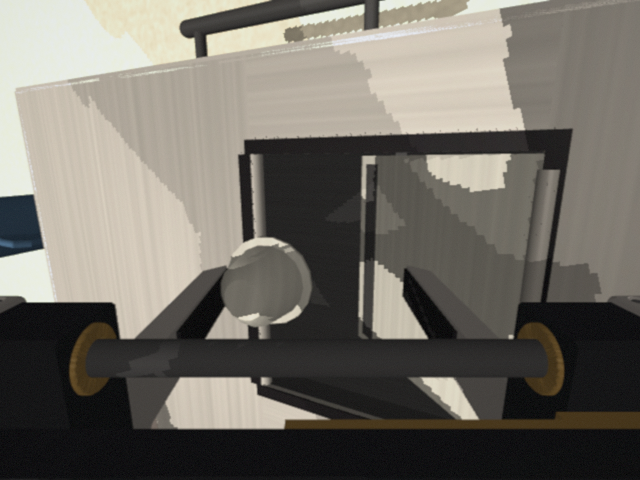

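View pics/s7.png

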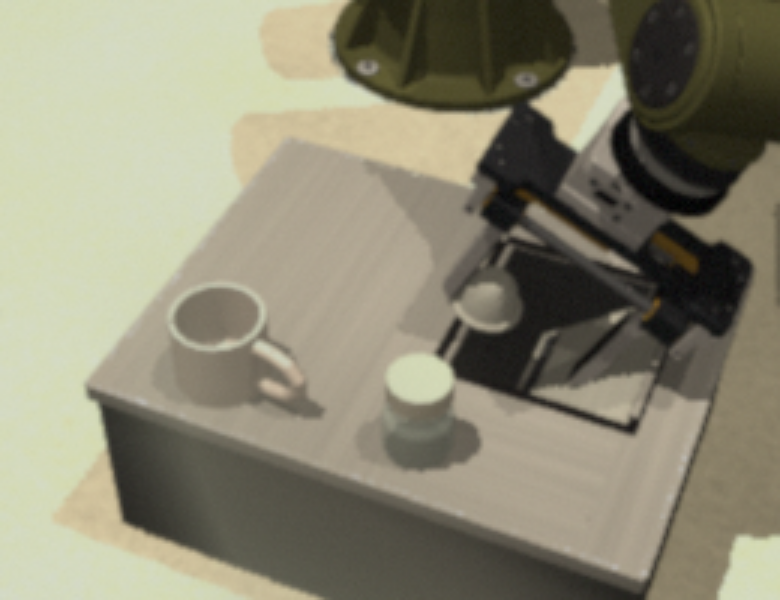

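The capsule's centre is about at the edge and it hasn't tipped yet. I'll push a little further.

Call:
move_arm(deltas=[[9.4,[-0.13,0,0.27],[0,0,0]],[9.4,[-0.26,0,0.54],[0,0,0]],[9.4,[-0.39,0,0.81],[0,0,0]],[9.4,[-0.43,0,0.9],[0,0,0]],[9.4,[-0.43,0,0.9],[0,0,0]]])

```text
t: 7.68
tcp_pos: [557.6, 98.4, 149.6]
tool_rot: [[-0.129, -0.955, 0.266], [-0.406, 0.296, 0.865], [-0.905, 0.003, -0.426]]
contact_force: [-1.5, -4.5, 1.7]
grip_width: 94.4
```

```bash
python3 - <<'E'
from h import *
s=st()
cv2.imwrite("pics/w8.png",snapshot("wrist"))
a=snapshot("scene")[140:340,180:440]
cv2.imwrite("pics/s8.png",cv2.resize(a,(780,600)))
E
```

```text
t 7.67 tcp [557.6  98.4 149.6] grip 94.4 F [-1.5 -4.5  1.7] j [ 15.  32.  80. -21.  83. -52.]
tcp_st [-27.   66.8] jaw angle(deg,station) 89.9 toolx [-0.129 -0.406 -0.905]
B in tip st [-27.1  16.9] z 154.3
B out tip st [-27.2   5.6] z 159.6
A in tip st [-27.  102.3] z 114.1
A out tip st [-27.  113.6] z 108.8
```

View pics/w8.png

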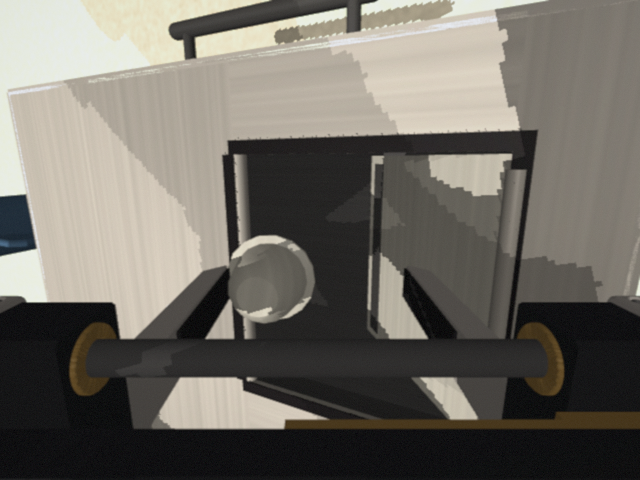

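View pics/s8.png

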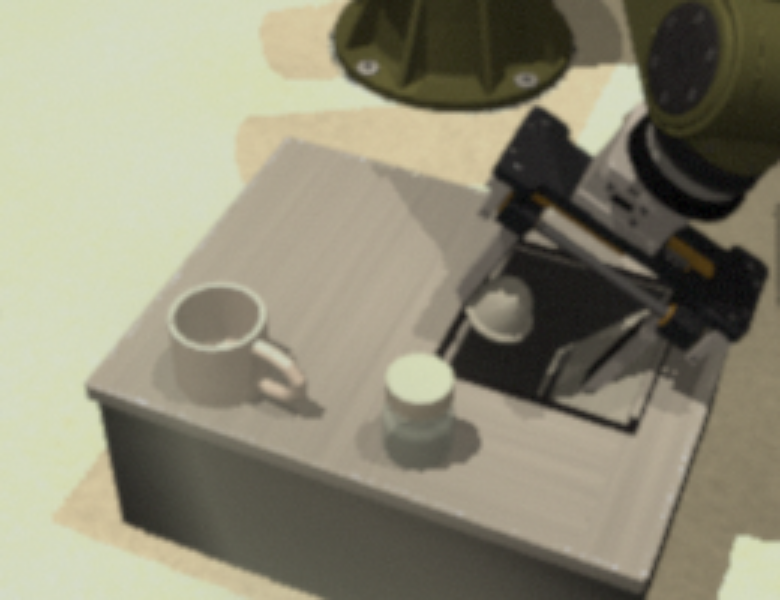

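The capsule is tilted over the edge and leaning on B. Going much further forward would run A into the hinge end. So I'll narrow the opening slightly, which moves B on and A back. I'll also lift a little to keep B off the plate.

Call:
move_arm(deltas=[[9.1,[-0.1,0,0.02],[0,0,0]],[8.8,[-0.2,0,0.04],[0,0,0]],[8.5,[-0.3,0,0.06],[0,0,0]],[8.1,[-0.4,0,0.08],[0,0,0]],[7.8,[-0.5,0,0.1],[0,0,0]]], squeeze=3)

```text
t: 8.4
tcp_pos: [558.5, 101.4, 153.6]
tool_rot: [[-0.129, -0.955, 0.266], [-0.406, 0.296, 0.865], [-0.905, 0.004, -0.426]]
contact_force: [-0.6, 0.0, 0.6]
grip_width: 78.2
```

```bash
python3 - <<'E'
from h import *
s=st()
cv2.imwrite("pics/w9.png",snapshot("wrist"))
a=snapshot("scene")[140:340,180:440]
cv2.imwrite("pics/s9.png",cv2.resize(a,(780,600)))
E
```

```text
t 8.4 tcp [558.5 101.4 153.6] grip 78.2 F [-0.6  0.   0.6] j [ 16.  32.  80. -21.  84. -52.]
tcp_st [-27.   69.9] jaw angle(deg,station) 89.9 toolx [-0.129 -0.406 -0.905]
B in tip st [-27.2  27.3] z 154.9
B out tip st [-27.2  16. ] z 160.2
A in tip st [-27.  98.] z 121.6
A out tip st [-27.  109.4] z 116.3
```

View pics/w9.png

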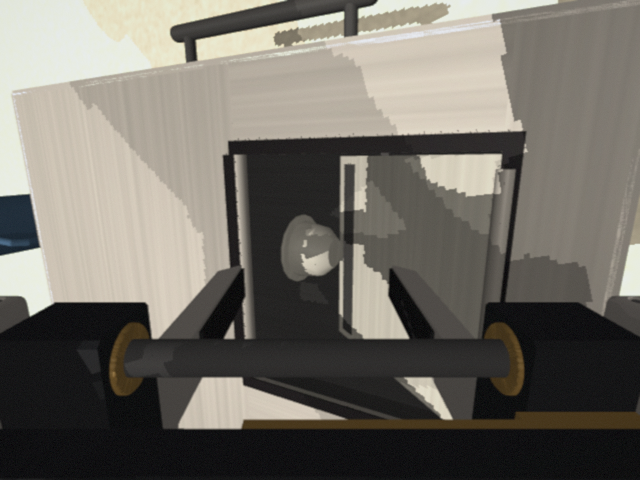

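View pics/s9.png

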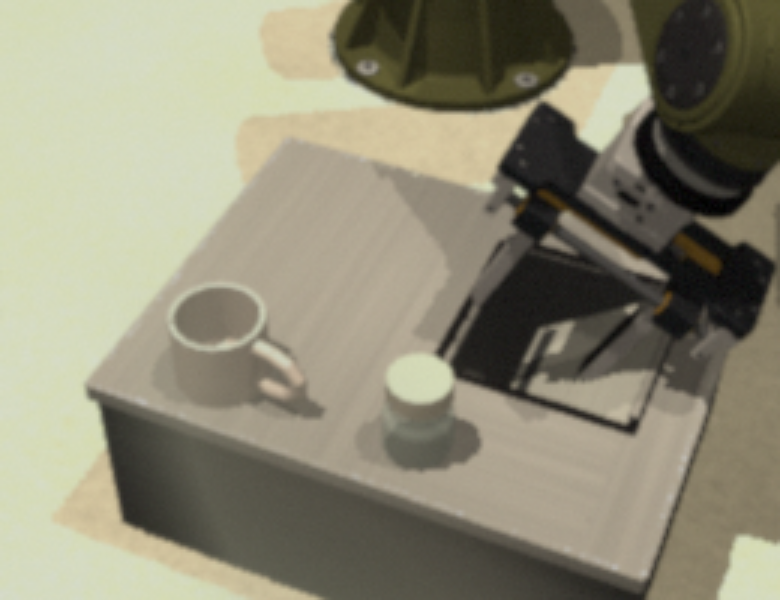

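The capsule has dropped through and shows tipped on its side at (310,248), below the top. I'll hold the flap down for one call and check that it has come to rest.

Call:
move_arm(deltas=[[7.8,[0,0,0],[0,0,0]],[7.8,[0,0,0],[0,0,0]],[7.8,[0,0,0],[0,0,0]],[7.8,[0,0,0],[0,0,0]],[7.8,[0,0,0],[0,0,0]]])

```text
t: 9.12
tcp_pos: [558.5, 101.4, 153.8]
tool_rot: [[-0.129, -0.955, 0.266], [-0.406, 0.296, 0.865], [-0.905, 0.003, -0.425]]
contact_force: [-1.3, -3.8, 1.4]
grip_width: 77.9
```

```bash
python3 - <<'E'
from h import *
s=st()
im=snapshot("wrist");cv2.imwrite("pics/w10.png",im)
K,T=cam("wrist",s)
g=im[140:340,220:380]; cv2.imwrite("pics/w10c.png",cv2.convertScaleAbs(cv2.resize(g,None,fx=4,fy=3),alpha=1.8,beta=20))
E
```

```text
t 9.12 tcp [558.5 101.4 153.8] grip 77.9 F [-1.3 -3.8  1.4] j [ 16.  32.  80. -21.  84. -52.]
tcp_st [-27.  70.] jaw angle(deg,station) 89.9 toolx [-0.129 -0.406 -0.905]
B in tip st [-27.1  27.5] z 155.0
B out tip st [-27.2  16.2] z 160.3
A in tip st [-27.  98.] z 121.8
A out tip st [-27.  109.4] z 116.5
```

View pics/w10.png

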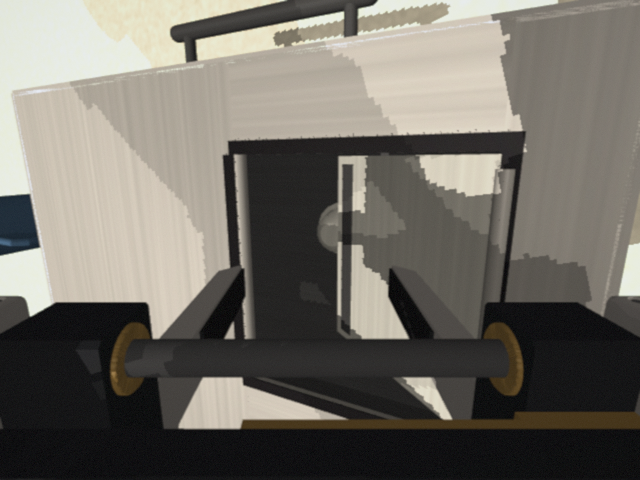

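View pics/w10c.png

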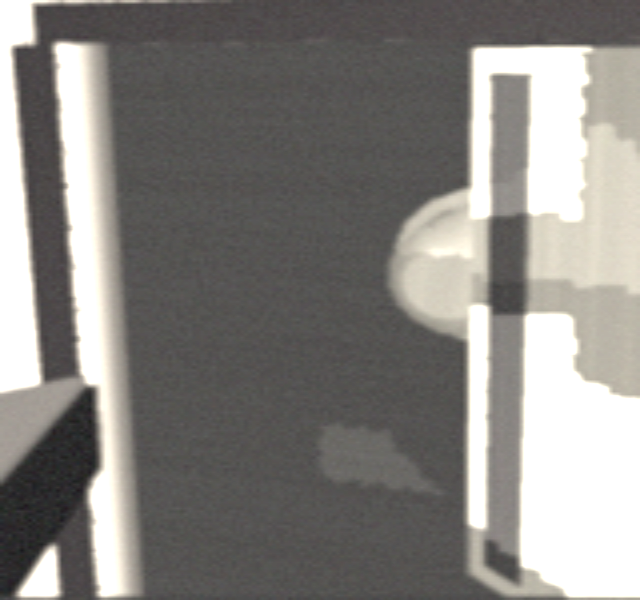

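The capsule is through the opening, standing on the drawer floor partly under the flap at (330,225). Now I'll lift straight up and let the flap follow.

Call:
move_arm(deltas=[[7.8,[-0.72,0,-0.34],[0,0,0]],[7.8,[-1.45,0,-0.68],[0,0,0]],[7.8,[-2.2,0,-1.02],[0,0,0]],[7.8,[-2.9,0,-1.36],[0,0,0]],[7.8,[-3.6,0,-1.7],[0,0,0]]])

```text
t: 9.8
tcp_pos: [558.6, 101.6, 194.0]
tool_rot: [[-0.128, -0.955, 0.266], [-0.405, 0.295, 0.865], [-0.905, 0.003, -0.425]]
contact_force: [0.6, -0.8, -0.1]
grip_width: 77.7
```

Call:
move_arm(deltas=[[7.8,[-1.8,0,-0.8],[0,0,0]],[7.8,[-3.6,0,-1.7],[0,-0.1,0]],[7.8,[-5.4,0,-2.5],[0,-0.25,0]],[7.8,[-7.2,0,-3.4],[0,-0.4,0]],[7.8,[-8.1,0,-3.8],[0,-0.44,0]]])

```text
t: 10.42
tcp_pos: [559.0, 100.7, 286.1]
tool_rot: [[0.001, -0.955, 0.297], [0.003, 0.297, 0.955], [-1.0, 0.0, 0.003]]
contact_force: [0.5, -0.4, 0.2]
grip_width: 78.0
```

```bash
python3 - <<'E'
from h import *
s=st()
im=snapshot("wrist");cv2.imwrite("pics/w11.png",im)
cv2.imwrite("pics/s11.png",snapshot("scene")); cv2.imwrite("pics/d11.png",snapshot("side"))
E
```

```text
t 10.43 tcp [559.  100.7 286.1] grip 78.0 F [ 0.5 -0.4  0.2] j [  6.  17.  79.   0.  84. -66.]
tcp_st [-26.2  69.4] jaw angle(deg,station) 89.7 toolx [ 0.001  0.003 -1.   ]
B in tip st [-26.4  30.5] z 269.0
B out tip st [-26.5  18. ] z 268.9
A in tip st [-26.1 108.5] z 269.2
A out tip st [-26. 121.] z 269.3
```

View pics/w11.png

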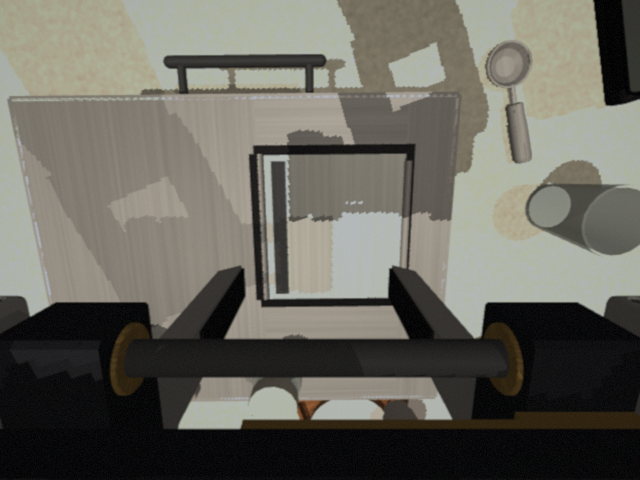

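View pics/s11.png

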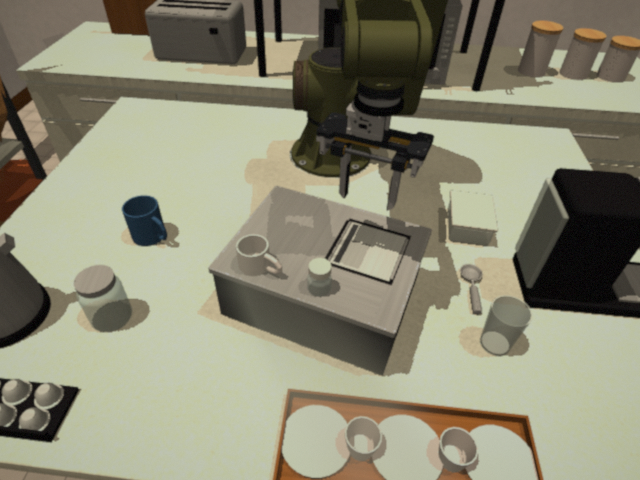

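View pics/d11.png

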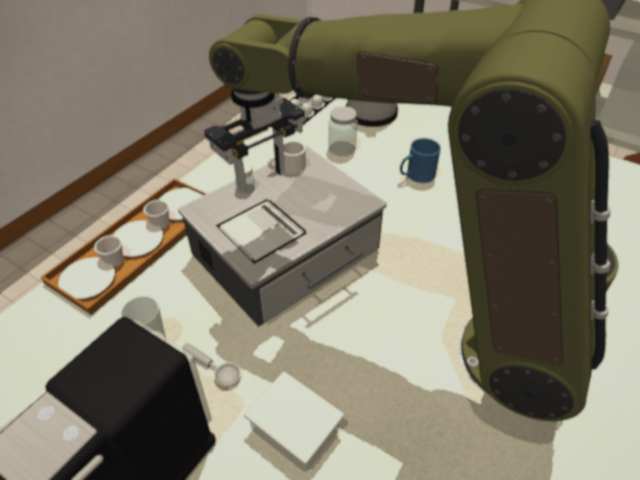

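The flap is shut at (335,225) in the wrist view and (370,250) in the scene view. The top is clear of the capsule, and nothing else has moved. The arm is about 120 mm clear and reads no force. I'll hold still for a moment, then hand in.

Call:
move_arm(deltas=[[7.8,[0,0,0],[0,0,0]],[7.8,[0,0,0],[0,0,0]],[7.8,[0,0,0],[0,0,0]],[7.8,[0,0,0],[0,0,0]],[7.8,[0,0,0],[0,0,0]]])

```text
t: 11.2
tcp_pos: [558.8, 101.4, 283.6]
tool_rot: [[-0.004, -0.955, 0.296], [-0.0, 0.296, 0.955], [-1.0, 0.003, -0.001]]
contact_force: [0.4, -0.3, -0.7]
grip_width: 77.9
```

```bash
python3 - <<'E'
from h import *
a=cv2.imread("pics/s0.png") if 0 else cv2.imread("pics/s11.png"); b=snapshot("scene")
print(np.abs(a.astype(int)-b).max(), observe()["t"]); print(hand_in())
E
```

```text
139 11.25
the job is handed in; nothing more can be done
None
```

The used capsule is in the waste drawer, the flap has closed, and I handed the job in at about 11.3 s. I slid the capsule diagonally to just before the opening. Then I tilted the gripper so the front finger held the flap down while the rear finger pushed the capsule over the edge.

- **Capsule:** it hung tilted on the edge at first. I narrowed the opening from 94 to 78 mm to move the rear finger on; the fingers never closed on the capsule. The wrist picture taken before I lifted away shows it standing on the drawer floor, under the flap.
- **Final pictures:** the flap is shut and flush, and the steel top is clear of the capsule. The cups, jars, spoon and tub look unmoved.
- **Forces:** contact readings stayed below about 6 N, and the gripper ended about 120 mm above the top, touching nothing.
- **Disagreements:** the views differed by 3–6 mm on where the opening edge lies, so I judged the last push from the pictures. An automatic comparison of the last two scene pictures showed a largest pixel difference of 139. I take this to be the arm settling about 2.5 mm, but I did not look into it or view that last picture.

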